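Load the bead dish into the annealing kiln on its pull-out hearth

TASK

Draw the kiln's hearth out by its knob until the ball catch clicks and holds it there, then slide the copper dish of beads off the loading shelf and over the small step so that it stands wholly on the hearth, without lifting or tipping it. Finally push the hearth fully home until its front plate is shut against the mouth of the kiln, without ramming it, with the dish and all three beads on board, and leave everything else on the counter where it stands.

Things in the scene. Friction and masses are not known exactly. Their poses are not given: they have to be found in the camera images.
- kiln: annealing kiln, a fixed steel box 330 mm wide, 300 deep, 285 high. Origin on the counter (z = 0) under the middle of the mouth, in its front plane. x points into the kiln (the hearth draws out along -x), z up, y to the side where the loading shelf stands. Mouth 160 mm wide, 105 high. Two rails, 22 mm high, run 220 mm out from it at y = +-54 mm.
- hearth (a joint): how far the pull-out hearth is drawn, m: 0 = home, 0.22 = end of runners. Drag about 2 N. Somewhere from 10 to 70 mm a spring ball climbs onto its runner (7 N). The outer catch is set by hand, anywhere from 0.140 to 0.180: there the ball drops into a notch, then 15 to 20 N are needed to leave it either way; let go within 6 mm of it, the hearth centres itself. It can be pulled past and pushed back.
- catch_ball (a joint): how far the outer catch's 14 mm spring ball (in a small block clamped on the rail on the side away from the shelf) is pressed back, m: about 0.004 while it rides on the runner, 0 in the notch (and 0 near home, where the runner has not reached it).
- knob (a point): centre of the black mushroom knob, 48 mm diameter, 26 mm thick along x, on the 12 mm draw rod, 100 mm above the counter; axes as the kiln's. Its back (the side to hook behind) lies 13 mm towards the plate, its front 13 mm the other way; 76 mm of bare rod lie between it and the front plate (16 mm thick, 160 mm wide, z 44 to 122 mm) that shuts the mouth.
- hearth_mid (a point): middle of the free top of the hearth slab, 60 mm above the counter, axes as the kiln's. The slab reaches 92 mm either way along x (at -x the front plate), 69 mm to the shelf side (+y), and to a 14 mm high fence 69 mm off on the far side (-y). Drawn out by q, only a strip of length q between kiln and front plate is clear of the kiln.
- mouth_frame: dark steel frame around the mouth on which the front plate shuts, 6 mm thick; origin and axes as the kiln's. A home catch behind it holds the hearth shut: 10 to 14 N to pull it off (it lets go after about 9 mm) and as much, from about 18 mm before home, to push it back in; then it snaps home.
- shelf: fixed steel loading shelf beside the place where the hearth comes out; top 58 mm above the counter, 2 mm below the slab's top; 200 mm along x, 145 mm along y; axes as the kiln's. Origin on the counter under its middle. A gap of 10 to 15 mm lies between its -y edge and the slab.
- dish: round copper dish of beads, 96 mm across the rim, 30 mm high, wall 3.5 mm, foot 60 mm across with a coned edge rising 5 mm over 12 mm that rides up small steps, 0.24 to 0.39 kg. Origin at the centre of its underside, z up.
- bead0: flat round cobalt glass bead, 30 mm across, 13 mm thick, 20 g, loose in the dish; origin at the centre of its underside
- bead1: flat round cobalt glass bead, 30 mm across, 13 mm thick, 20 g, loose in the dish; origin at the centre of its underside
- bead2: flat round cobalt glass bead, 30 mm across, 13 mm thick, 20 g, loose in the dish; origin at the centre of its underside
- jar: bystander: glass jar of shards with steel lid, 80 mm across, 126 mm high; origin under its centre
- press: bystander: black graphite bead press, 110 x 60 mm, 96 mm high with its knob; origin under its centre
- rod_block: bystander: wooden block 120 x 60 x 45 mm with two upright steel rods reaching 210 mm; origin under its centre
- brush: bystander: bench brush lying flat; origin under its middle, handle towards its -x
- bead_tin: bystander: round tin 93 mm across, 46 mm high; origin under its centre

How it is judged:
By the outcome, as a careful person would: the job done as asked, in the order asked, and still so for the second after the job is handed in, with the robot touching nothing.
It also fails if it takes over 72 s, if anything falls off the work surface, if the arm or the gripper's body presses on something with over 40 N, if the wrist force passes 120 N, or if a joint passes its speed limit or range.

ROBOT

A 6-joint arm with a two-finger parallel gripper is mounted at the origin on the work surface. World frame = base frame: x ahead of the robot, y to its left, z up, the work surface at z = 0. Lengths are in m, angles in rad, forces in N, time in s.
With the tool pointing down it reaches from about 0.325 to 0.9 m from the base axis. Payload 6.1 kg.
Tool frame: the origin (TCP) lies midway between the tips of the shut fingers; the grasp point (between the pads) lies 19 mm behind it; z points along the fingers, y is the line along which they close (so a half turn about z gives the same grasp; the last joint's range is limited). The gripper opens to 85 mm and grips with 20 to 120 N. Pads are 22 mm wide; open, the fingers measure 114 mm over their backs; the gripper's body (76 mm by 85 mm) begins 54 mm behind the grasp point. The pads swing forward as they close: fully open they stand 13 mm farther back than shut.
Start: joints at [-1.363, 0.22, 1.526, -0, 1.395, -0.126], TCP at [0.205, -0.59, 0.231] pointing down, gripper open.
Joint ranges: [-2.98, 2.98], [-0.91, 2.08], [0.09, 2.57], [-1.24, 4.39], [0.2, 2.65], [-2.68, 2.68]. Speed limits (rad/s): [2.57, 2.57, 3.01, 3.14, 3.14, 3.14].

INTERFACE

Orientations are given as [roll, pitch, yaw] about the fixed x, y, z axes, in that order (R = Rz(yaw) Ry(pitch) Rx(roll)).
In Python, from plant import movep, move_l, set_joints, gripper_to, hold, inverse_kinematics, observe, get_image, get_calibration, Unreachable, job_done gives the robot as it stands. Calls block until the motion is done:
- movep(position, orientation): joint-space move of the TCP to a pose.
- move_l(position, feed=0.15, rotation=None, max_force=None): straight line of the TCP; rotation=None keeps the orientation; feed is the mean speed in m/s. With max_force (N) it stops when the force on the tool has changed by that much, and returns True; else False.
- set_joints(angles): joint-space move.
- gripper_to(opening, f_grip=None): finger opening in m; f_grip is the grip in N (None keeps the last); returns when the fingers have stopped.
- hold(seconds).
- inverse_kinematics(position, orientation): joint angles nearest the present ones, or None.
- observe(): the state.
- get_image(name): name is "side" or "top"; returns (picture, depth): 384x512x3 uint8, red, green, blue; 384x512 float32, m along the optical axis (not along the pixel's ray), 0 where there is no reading.
- get_calibration(name): a dict with "intrinsics" (3x3 intrinsics, pixels), "world_from_camera" (4x4, takes a point from camera to world coordinates). Camera axes: x right, y down, z forward; pixel columns grow to the right and rows downward; lengths in m; the calibration is good to about 2 mm. A picture is of the moment at which its call begins. get_calibration takes no time and is no camera call.
A pose or a line that the arm cannot do raises Unreachable and nothing moves.
- job_done(): hands the job in; it is judged then, once.
The state is a dict: "time_s": time; "q": joint angles; "joint_velocities": joint speeds; "joint_torque": joint torques, N m; "eef_pos": TCP position; "tcp_rot": TCP orientation; "ft_force": force on the tool from outside, world axes, zero at the start; "torque": the same for the moment, N m; "opening": finger opening in m; "grasp_force": force on a finger pad.
Only numpy, scipy, OpenCV 4.12 (cv2) and the standard library are available. Lean on these libraries where they do the work, as an engineer would, in place of code of your own. Each camera call takes 0.05 s, during which the arm holds its last target. There are 200 camera calls.

## Working session

There is one attempt and no reset: what is moved stays moved. The work goes in short steps, each a Python script; the robot and the scene stay as the last script left them, time stands still between calls to the robot, and variables do not carry over. Pictures are saved under pics/ and viewed, at most 10 in all, crops included, and the job is handed in when it is done.

```bash
mkdir -p pics; ls; python3 - <<'E'
from plant import *
import cv2,numpy as np
for n in("side","top"):
    p,d=get_image(n); cv2.imwrite(f"pics/{n}0.png",p[:,:,::-1]); np.savez(f"{n}0.npz",p=p,d=d)
    c=get_calibration(n); print(n,np.round(c["intrinsics"],1).tolist(),np.round(c["world_from_camera"],3).tolist())
s=observe(); print(s["eef_pos"],s["tcp_rot"],s["opening"],s["time_s"])
E
```

```text
pics
side [[426.9, 0.0, 255.9], [0.0, 426.9, 196.9], [0.0, 0.0, 1.0]] [[0.924, 0.209, -0.321, 0.924], [0.383, -0.546, 0.746, -0.948], [-0.02, -0.812, -0.584, 0.796], [0.0, 0.0, 0.0, 1.0]]
top [[384.1, 0.0, 255.5], [0.0, 384.1, 191.3], [0.0, 0.0, 1.0]] [[-0.027, -0.987, 0.161, 0.407], [-1.0, 0.026, -0.009, -0.038], [0.004, -0.162, -0.987, 0.999], [0.0, 0.0, 0.0, 1.0]]
[ 0.20467336 -0.5899368   0.2302873 ] [-3.13979461e+00 -2.12059260e-04  3.33862461e-01] 0.08585490448819985 0.1
```

View pics/top0.png

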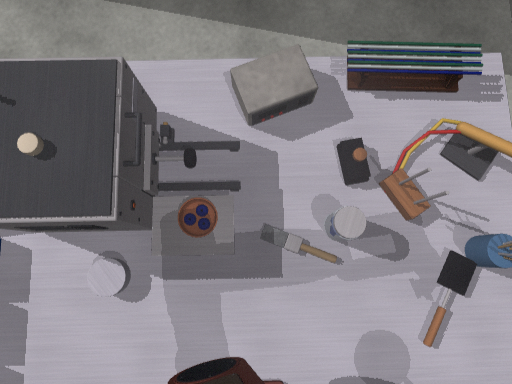

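View pics/side0.png

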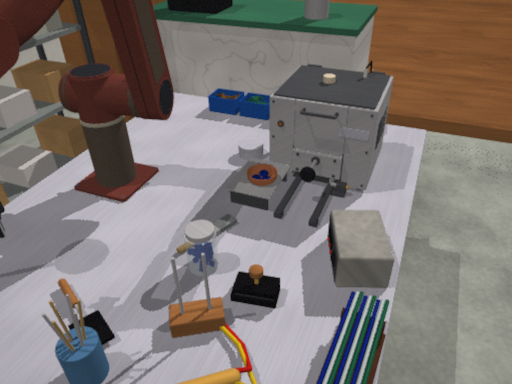

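The top view shows the kiln mouth facing image right (world −y). The knob is at about (190,158), rails at rows 146 and 186, dish at (198,217) on the shelf, brush at (300,245), tin at (107,277) and jar at (349,222).

```bash
cat > h.py <<'E'
from plant import *
import cv2,numpy as np
def cloud(n,d):
    c=get_calibration(n);K=c["intrinsics"];T=np.array(c["world_from_camera"])
    v,u=np.mgrid[:384,:512]
    P=np.stack([(u-K[0][2])/K[0][0]*d,(v-K[1][2])/K[1][1]*d,d],-1)
    W=P@T[:3,:3].T+T[:3,3]; W[d==0]=np.nan; return W
def ray(n,u,v,z):
    c=get_calibration(n);K=np.array(c["intrinsics"]);T=np.array(c["world_from_camera"])
    r=T[:3,:3]@np.linalg.solve(K,[u,v,1.]); return T[:3,3]+r*(z-T[2,3])/r[2]
def blob(m):
    n,l,s,c=cv2.connectedComponentsWithStats(m.astype(np.uint8)); return l==1+np.argmax(s[1:,4])
E
cat > look.py <<'E'
from h import *
def dish(n,p,d):
    hsv=cv2.cvtColor(p,cv2.COLOR_RGB2HSV); W=cloud(n,d)
    m=((hsv[...,0]<12)&(hsv[...,1]>100)&(hsv[...,2]>70)&(W[...,2]>.06)&(W[...,2]<.1)&(W[...,1]>0)&(W[...,0]>.2))
    m=blob(m); c=max(cv2.findContours(m.astype(np.uint8),0,1)[0],key=cv2.contourArea)
    q=np.array([ray(n,u,v,.088) for u,v in cv2.convexHull(c)[:,0]])
    (ctr,r)=cv2.minEnclosingCircle(q[:,:2].astype(np.float32)); return np.array(ctr),r,m.sum()
if __name__=="__main__":
    for n in("top","side"):
        f=np.load(n+"0.npz");p,d=f["p"],f["d"];W=cloud(n,d);g=p.max(2)
        print(n,"dish",dish(n,p,d))
        R=(W[...,0]>.2)&(W[...,0]<.75)&(W[...,1]>-.15)&(W[...,1]<.5)
        z=W[...,2]
        for nm,m in(("shelf",R&(abs(z-.058)<.007)&(W[...,0]<.45)),("kilntop",(z>.26)&(z<.3)&(W[...,1]>.1)),
                    ("rails",R&(abs(z-.022)<.006)&(g<90)&(W[...,0]>.35)),("knob",R&(z>.085)&(z<.13)&(g<60)&(W[...,1]<.2)),("plate",R&(z>.113)&(z<.127)&(g>70)&(W[...,1]<.25))):
            if m.sum()<10: print(nm,m.sum());continue
            m=blob(m);Q=W[m]; b=cv2.minAreaRect(Q[:,:2].astype(np.float32)); vv,uu=np.nonzero(m)
            print(nm,m.sum(),np.round(b[0],4),np.round(b[1],4),round(b[2],2),"z",np.round(np.nanmedian(Q[:,2]),4),"px",uu.min(),uu.max(),vv.min(),vv.max(), "xy",np.round(Q[:,:2].min(0),3),np.round(Q[:,:2].max(0),3))
E
python3 look.py; python3 - <<'E'
import cv2
p=cv2.imread('pics/top0.png')[90:270,100:290];cv2.imwrite('pics/crop0.png',cv2.resize(p,None,fx=3.3,fy=3.3,interpolation=2)[:600])
E
```

```text
top dish (array([0.49774376, 0.0947022 ]), 0.047183915972709656, np.int64(776))
shelf 1401 [0.4298 0.1114] [0.1993 0.0413] 89.61 z 0.059 px 151 233 237 255 xy [0.408 0.012] [0.45  0.211]
kilntop 20516 [0.6405 0.3189] [0.2759 0.3317] 89.96 z 0.2918 px 0 141 57 224 xy [0.475 0.181] [0.806 0.457]
rails 658 [0.5842 0.0992] [0.2118 0.0215] 89.11 z 0.0228 px 158 240 182 190 xy [ 0.572 -0.007] [0.595 0.205]
knob 203 [0.639  0.1092] [0.0475 0.0247] 1.59 z 0.1197 px 184 195 148 167 xy [0.615 0.097] [0.663 0.122]
plate 504 [0.6527 0.2068] [0.0176 0.1861] 89.77 z 0.1228 px 142 152 114 190 xy [0.56  0.198] [0.746 0.216]
side dish (array([0.50394392, 0.07473087]), 0.059245020151138306, np.int64(377))
shelf 378 [0.4283 0.1062] [0.0431 0.2055] 0.04 z 0.0567 px 225 261 157 191 xy [0.407 0.004] [0.45  0.209]
kilntop 4645 [0.6394 0.3478] [0.348  0.3307] 89.58 z 0.2893 px 269 392 64 118 xy [0.474 0.174] [0.805 0.522]
rails 280 [0.5848 0.0972] [0.0215 0.2221] 0.08 z 0.0205 px 274 300 175 214 xy [ 0.574 -0.014] [0.595 0.208]
knob 172 [0.6385 0.1001] [0.0466 0.0216] 2.11 z 0.1065 px 299 314 167 180 xy [0.615 0.089] [0.662 0.112]
plate 440 [0.6117 0.2042] [0.2761 0.0297] 0.09 z 0.1207 px 269 352 141 160 xy [0.474 0.189] [0.75  0.219]
```

View pics/crop0.png

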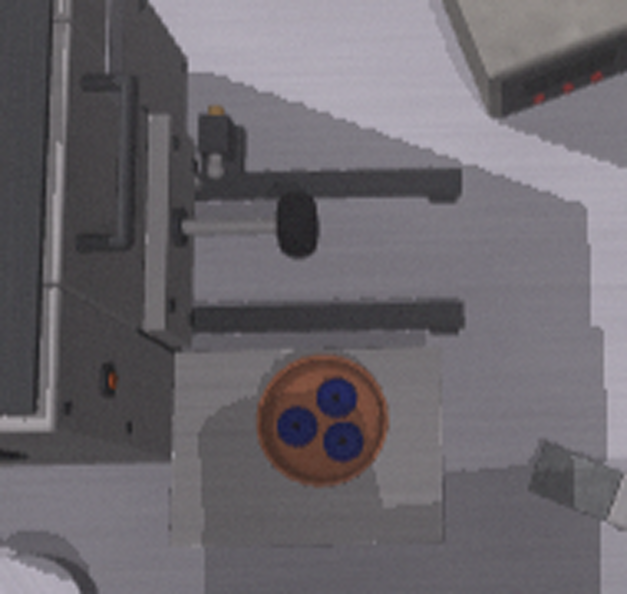

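The crop confirms the kiln is square to the world axes. The rod runs along row 228 from the plate to the knob at (297,225), and the catch block is at (215,145). A carrying handle juts out above the mouth, so I'll check its clearance and then hook and pull.

```bash
python3 - <<'E'
from h import *
for n in("top","side"):
    W=cloud(n,np.load(n+"0.npz")["d"]).reshape(-1,3)
    for z in np.arange(.13,.3,.02):
        m=(abs(W[:,2]-z)<.01)&(W[:,0]>.5)&(W[:,0]<.78)&(W[:,1]>.08)&(W[:,1]<.3)
        if m.sum()>5: print(n,round(z,2),m.sum(),np.round(np.percentile(W[m,1],[1,10,50]),3))
pi=np.pi
for p in([.639,.134,.081],[.639,-.04,.081],[.498,.04,.066],[.44,.13,.066],[.6,.13,.066],[.639,.08,.081]):
    for yaw in(0,pi/2,-pi/2,pi):
        q=inverse_kinematics(p,[pi,0,yaw]); print(p,round(yaw,2),None if q is None else np.round(q,2))
E
```

```text
top 0.13 814 [0.101 0.118 0.209]
top 0.15 238 [0.213 0.214 0.215]
top 0.17 190 [0.213 0.214 0.215]
top 0.19 226 [0.211 0.212 0.215]
top 0.21 397 [0.21  0.212 0.214]
top 0.23 403 [0.212 0.214 0.215]
top 0.25 417 [0.209 0.214 0.215]
top 0.27 870 [0.181 0.184 0.214]
top 0.29 6624 [0.215 0.222 0.255]
side 0.13 603 [0.1   0.199 0.212]
side 0.15 496 [0.207 0.209 0.213]
side 0.17 516 [0.207 0.209 0.212]
side 0.19 500 [0.206 0.209 0.212]
side 0.21 551 [0.205 0.208 0.212]
side 0.23 546 [0.207 0.209 0.212]
side 0.25 489 [0.177 0.198 0.212]
side 0.27 678 [0.178 0.184 0.212]
side 0.29 1362 [0.209 0.215 0.243]
[0.639, 0.134, 0.081] 0 [ 0.09  0.42  1.57 -0.    1.15  1.66]
[0.639, 0.134, 0.081] 1.57 [ 0.09  0.42  1.57 -0.    1.15  0.09]
[0.639, 0.134, 0.081] -1.57 None
[0.639, 0.134, 0.081] 3.14 [ 0.09  0.42  1.57  0.    1.15 -1.48]
[0.639, -0.04, 0.081] 0 [-0.19  0.4   1.6  -0.    1.14  1.39]
[0.639, -0.04, 0.081] 1.57 [-0.19  0.4   1.6   0.    1.14 -0.19]
[0.639, -0.04, 0.081] -1.57 None
[0.639, -0.04, 0.081] 3.14 [-0.19  0.4   1.6   0.    1.14 -1.76]
[0.498, 0.04, 0.066] 0 [-0.08  0.11  1.98 -0.    1.04  1.49]
[0.498, 0.04, 0.066] 1.57 [-0.08  0.11  1.98 -0.    1.04 -0.08]
[0.498, 0.04, 0.066] -1.57 None
[0.498, 0.04, 0.066] 3.14 [-0.08  0.11  1.98  0.    1.04 -1.65]
[0.44, 0.13, 0.066] 0 [ 0.12  0.02  2.09 -0.    1.04  1.69]
[0.44, 0.13, 0.066] 1.57 [ 0.12  0.02  2.09 -0.    1.04  0.12]
[0.44, 0.13, 0.066] -1.57 None
[0.44, 0.13, 0.066] 3.14 [ 0.12  0.02  2.09  0.    1.04 -1.46]
[0.6, 0.13, 0.066] 0 [ 0.08  0.36  1.68 -0.    1.1   1.66]
[0.6, 0.13, 0.066] 1.57 [ 0.08  0.36  1.68 -0.    1.1   0.08]
[0.6, 0.13, 0.066] -1.57 None
[0.6, 0.13, 0.066] 3.14 [ 0.08  0.36  1.68  0.    1.1  -1.49]
[0.639, 0.08, 0.081] 0 [ 0.    0.41  1.59 -0.    1.14  1.57]
[0.639, 0.08, 0.081] 1.57 [ 0.    0.41  1.59 -0.    1.14  0.  ]
[0.639, 0.08, 0.081] -1.57 None
[0.639, 0.08, 0.081] 3.14 [ 0.    0.41  1.59  0.    1.14 -1.57]
```

```bash
cat >> h.py <<'E'
from scipy.spatial.transform import Rotation as Ro
def ori(yaw,tiltx=0):
    return (Ro.from_euler('x',tiltx)*Ro.from_euler('z',yaw)*Ro.from_euler('x',np.pi)).as_euler('xyz')
def st(tag=""):
    s=observe(); print(tag,"t",round(s["time_s"],2),"p",np.round(s["eef_pos"],4),"F",np.round(s["ft_force"],1),"o",round(s["opening"],3),flush=True); return s
E
python3 - <<'E'
from h import *
O=ori(np.pi/2,np.radians(15))
s=observe()
move_l([.22,-.52,.40],feed=.4); st()
movep([.639,.125,.30],O); gripper_to(.028); st("above")
move_l([.639,.146,.18],feed=.2)
r=move_l([.639,.146,.084],feed=.1,max_force=8); st(f"down {r}")
p,d=get_image("side"); cv2.imwrite("pics/hook.png",cv2.resize(p[60:230,200:400,::-1],None,fx=3,fy=3))
E
```

```text
t 0.71 p [ 0.2203 -0.5199  0.4014] F [-0.3 -0.8 -1.4] o 0.085
above t 4.02 p [0.639 0.125 0.3  ] F [-0.6  0.6  0. ] o 0.028
down False t 5.88 p [0.6397 0.146  0.085 ] F [-0.2 -0.2 -0.2] o 0.028
```

View pics/hook.png

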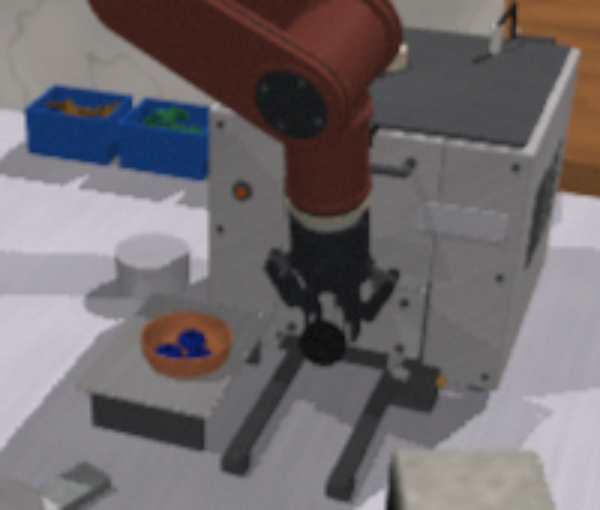

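The fingers straddle the rod behind the knob (323,342), clear of the kiln. Now I'll pull.

```bash
python3 - <<'E'
from h import *
x=.639;z=.085
r=move_l([x,.138,z],feed=.04,max_force=4); s=st(f"touch {r}")
y0=s["eef_pos"][1]
move_l([x,y0-.025,z],feed=.04); st("off home")
for k in(.05,.08,.10,.115): move_l([x,y0-k,z],feed=.05); st(k)
r=move_l([x,y0-.20,z],feed=.03,max_force=9); s=st(f"catch? {r}")
print("q~",y0-s["eef_pos"][1])
E
```

```text
touch True t 6.22 p [0.639  0.138  0.0853] F [0.3 0.3 1.7] o 0.028
off home t 7.01 p [0.6386 0.1149 0.0851] F [0.2 7.7 1.6] o 0.028
0.05 t 7.66 p [0.6387 0.0879 0.0848] F [-1.5  1.1  1.5] o 0.028
0.08 t 8.41 p [0.6385 0.0586 0.0848] F [-2.4  4.4  1.4] o 0.028
0.1 t 8.96 p [0.6385 0.0381 0.0848] F [-2.1  3.7  2.5] o 0.028
0.115 t 9.41 p [0.6385 0.0229 0.0848] F [-3.3  3.   0.9] o 0.028
catch? True t 10.64 p [ 0.6386 -0.0024  0.0845] F [0.4 2.9 2.4] o 0.028
q~ 0.14033536528399418
```

```bash
python3 - <<'E'
from h import *
x=.639;z=.085
y=observe()["eef_pos"][1]
for i in range(6):
    y-=.002; r=move_l([x,y,z],feed=.02,max_force=12); s=st(r)
    if s["ft_force"][1]>9.5 or r: break
p,d=get_image("top");W=cloud("top",d);m=(W[...,2]>.113)&(W[...,2]<.127)&(W[...,0]>.55)&(W[...,0]<.75)&(W[...,1]>-.02)&(W[...,1]<.13)
Q=W[m];print(m.sum(),np.round(np.percentile(Q[:,1],[2,50,98]),3))
np.savez("t1.npz",p=p,d=d)
cv2.imwrite("pics/catch.png",cv2.resize(p[90:270,100:290,::-1],None,fx=3.3,fy=3.3))
E
```

```text
False t 10.97 p [ 0.6385 -0.0029  0.0846] F [-1.6  8.2 -0.1] o 0.028
False t 11.22 p [ 0.6385 -0.0032  0.0847] F [-0.8 13.1  1. ] o 0.028
479 [0.055 0.064 0.071]
```

View pics/catch.png

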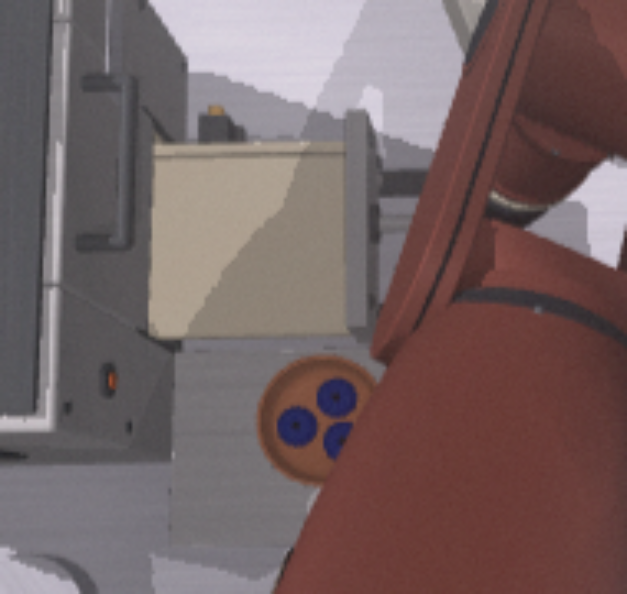

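The hearth is drawn by about 0.14 m: the plate is at wy 0.055–0.071, and 13 N doesn't move it, so it is held in the notch. The dish (320,420) needs about 37 mm along +y to sit opposite the clear strip. I'll release the knob, then nudge the dish along the shelf.

```bash
python3 - <<'E'
from h import *
from look import dish
move_l([.639,.005,.085],feed=.05); st("rel")
move_l([.639,.005,.20],feed=.2)
movep([.498,.02,.20],ori(np.pi/2)); gripper_to(.06)
r=move_l([.498,.022,.068],feed=.12,max_force=6); st(f"dn {r}")
r=move_l([.498,.0815,.068],feed=.05,max_force=8); st(f"push {r}")
move_l([.498,.02,.068],feed=.1); move_l([.498,.02,.2],feed=.25)
movep([.43,.0,.28],ori(0,0)); 
p,d=get_image("top");print(dish("top",p,d));st()
cv2.imwrite("pics/push1.png",cv2.resize(p[90:270,100:290,::-1],None,fx=3.3,fy=3.3))
E
```

```text
rel t 11.65 p [0.6393 0.0045 0.0851] F [0.9 0.3 0.1] o 0.028
dn False t 14.66 p [0.4988 0.0219 0.0688] F [ 0.4 -0.1  0.7] o 0.06
push True t 15.31 p [0.4977 0.0472 0.0678] F [-0.1 -4.3  0.9] o 0.06Traceback (most recent call last):
  File "<stdin>", line 10, in <module>
  File "look.py", line 5, in dish
    m=blob(m); c=max(cv2.findContours(m.astype(np.uint8),0,1)[0],key=cv2.contourArea)
  File "h.py", line 12, in blob
    n,l,s,c=cv2.connectedComponentsWithStats(m.astype(np.uint8)); return l==1+np.argmax(s[1:,4])
                                                                              ~~~~~~~~~^^^^^^^^^
    return _wrapfunc(a, 'argmax', axis=axis, out=out, **kwds)
    return bound(*args, **kwds)
ValueError: attempt to get argmax of an empty sequence
```

It stopped on the contact transient at 0.047, just where contact was expected. I'll push again, slower and with a higher threshold.

```bash
python3 - <<'E'
from h import *
from look import dish
move_l([.43,.0,.2],feed=.25); movep([.498,.03,.15],ori(np.pi/2)); move_l([.498,.03,.068],feed=.12)
r=move_l([.498,.0815,.068],feed=.03,max_force=18); st(f"push {r}")
move_l([.498,.055,.068],feed=.06); move_l([.498,.02,.2],feed=.25)
movep([.40,-.1,.28],ori(0)); st()
p,d=get_image("top");cv2.imwrite("pics/push1.png",cv2.resize(p[90:270,100:290,::-1],None,fx=3.3,fy=3.3))
p2,d=get_image("side");
try: print(dish("top",p,get_image("top")[1]))
except Exception as e: print(e)
E
```

```text
push True t 21.28 p [0.4975 0.0482 0.0676] F [-1.2 -0.1  1.1] o 0.06
 t 23.39 p [ 0.3998 -0.0995  0.2787] F [-0.2  0.   0.2] o 0.06
(array([0.49849796, 0.10496291]), 0.04708455502986908, np.int64(792))
```

View pics/push1.png

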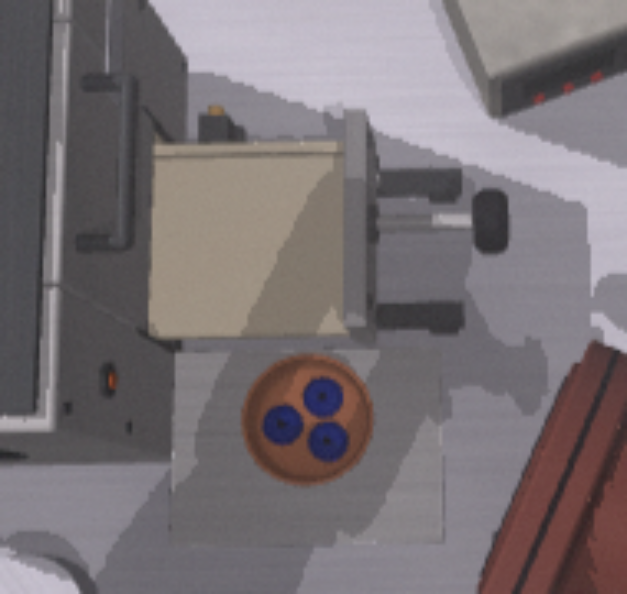

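```bash
python3 - <<'E'
from h import *
from look import dish
movep([.498,.02,.15],ori(np.pi/2)); move_l([.498,.045,.068],feed=.15)
move_l([.498,.078,.068],feed=.025); st("push")
move_l([.498,.055,.068],feed=.06); move_l([.498,.02,.2],feed=.3)
movep([.40,-.1,.28],ori(0)); st()
p,d=get_image("top");print(dish("top",p,d))
E
```

```text
push t 26.88 p [0.4982 0.0774 0.0687] F [-1.5 -4.6  5.1] o 0.06
 t 29.18 p [ 0.3998 -0.0995  0.2788] F [ 0.2 -0.7  0.1] o 0.06
(array([0.49912801, 0.12622471]), 0.04711945727467537, np.int64(800))
```

```bash
python3 - <<'E'
from h import *
from look import dish
O=(Ro.from_euler('y',-np.radians(15))*Ro.from_euler('x',np.pi)).as_euler('xyz')
Y=.131
movep([.425,Y,.15],O); move_l([.425,Y,.07],feed=.15); move_l([.443,Y,.07],feed=.06); st()
for X in(.47,.50,.53,.56,.578):
    r=move_l([X,Y,.07],feed=.035,max_force=30); s=st(r)
    if r: break
p,d=get_image("side");cv2.imwrite("pics/push2.png",cv2.resize(p[60:230,200:400,::-1],None,fx=3,fy=3))
E
```

```text
t 31.39 p [0.4434 0.131  0.0704] F [-0.1 -0.7 -0.7] o 0.06
False t 32.32 p [0.4701 0.131  0.07  ] F [-0.2 -0.3 -0.8] o 0.06
False t 33.33 p [0.5002 0.131  0.0702] F [-0.9 -0.3 -1.4] o 0.06
False t 34.33 p [0.5304 0.131  0.0702] F [ 0.1 -0.   0.2] o 0.06
False t 35.34 p [0.5602 0.131  0.0701] F [-0.7  0.3 -0.4] o 0.06
True t 35.73 p [0.5671 0.1315 0.0694] F [-12.6   1.2  14.3] o 0.06
```

View pics/push2.png

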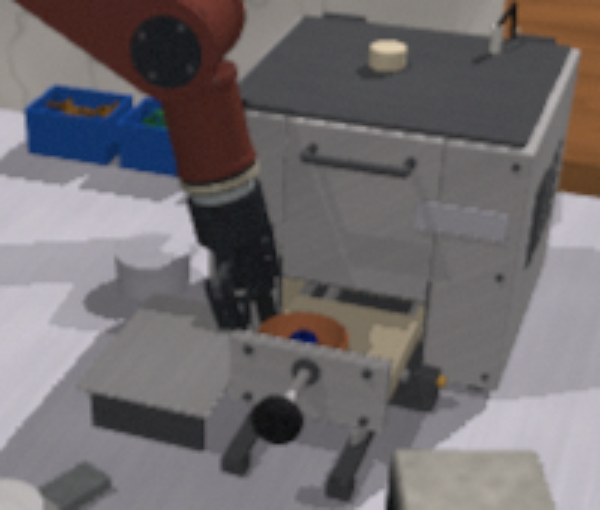

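The side view shows the dish (305,335) on the slab with the gripper at its left, next to the plate's end (240,335). The push stopped with an upward force, possibly from a finger on the plate or the slab edge. I'll back off and measure.

```bash
python3 - <<'E'
from h import *
from look import dish
move_l([.550,.131,.0705],feed=.08); st("back")
p,d=get_image("top");W=cloud("top",d)
try: print(dish("top",p,d))
except Exception as e: print(e)
m=(W[...,2]>.113)&(W[...,2]<.127)&(W[...,0]>.55)&(W[...,0]<.75)&(W[...,1]>-.02)&(W[...,1]<.075)
print(m.sum(),np.round(np.percentile(W[m],[2,50,98],axis=0),3))
p2,d2=get_image("side");print(dish("side",p2,d2))
a=cv2.resize(p[110:230,130:260],None,fx=3,fy=3);b=cv2.resize(p2[130:210,250:350],None,fx=4,fy=4)
b=cv2.copyMakeBorder(b,0,a.shape[0]-b.shape[0],0,0,0);cv2.imwrite("pics/chk.png",np.hstack([a,b])[:,:,::-1])
E
```

```text
back t 36.13 p [0.5503 0.1311 0.0709] F [1.4 0.1 0.2] o 0.06
(array([0.61152869, 0.13257875]), 0.04777390509843826, np.int64(716))
499 [[0.561 0.053 0.115]
 [0.636 0.066 0.123]
 [0.715 0.073 0.125]]
(array([0.61296284, 0.12984282]), 0.04663241654634476, np.int64(203))
```

View pics/chk.png

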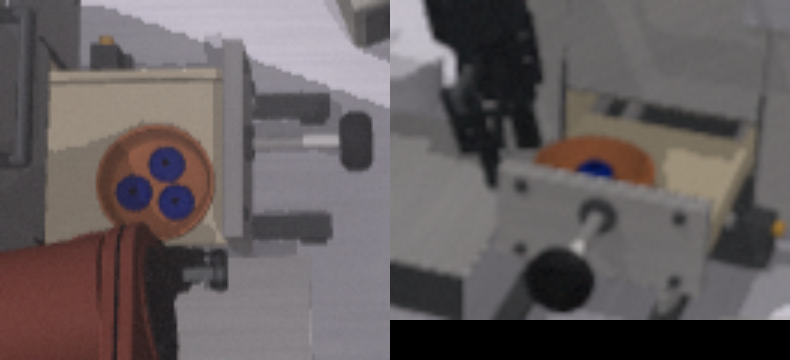

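The dish is at (0.612, 0.131) with its foot on the slab. The rim still overhangs about 6 mm, and the outer knuckle was meeting the plate's end. I'll narrow the fingers, stay further from the plate, and push about 22 mm more.

```bash
python3 - <<'E'
from h import *
from look import dish
move_l([.535,.137,.072],feed=.08); gripper_to(.02)
for X in(.555,.567,.581):
    r=move_l([X,.137,.072],feed=.03,max_force=15); st(r)
    if r: break
move_l([.55,.137,.072],feed=.1)
p,d=get_image("top");print(dish("top",p,d))
W=cloud("top",d);m=(W[...,2]>.113)&(W[...,2]<.127)&(W[...,0]>.58)&(W[...,0]<.75)&(W[...,1]>-.02)&(W[...,1]<.075)
print(m.sum(),np.round(np.percentile(W[m],[2,50,98],axis=0),3))
E
```

```text
False t 37.87 p [0.5548 0.137  0.0718] F [ 0.8  0.8 -0.3] o 0.02
False t 38.42 p [0.5673 0.137  0.072 ] F [-0.3  0.3  0.1] o 0.02
False t 39.03 p [0.5815 0.137  0.0722] F [-0.1  0.2 -0.4] o 0.02
(array([0.63679475, 0.13536337]), 0.047664009034633636, np.int64(732))
426 [[ 0.583 -0.018  0.114]
 [ 0.646  0.066  0.123]
 [ 0.715  0.073  0.126]]
```

The dish stands on the slab at (0.637, 0.135), clear of the plate, mouth and fence. Now I'll push the hearth home slowly on the knob's front.

```bash
python3 - <<'E'
from h import *
x=.639;z=.086
move_l([.53,.125,.20],feed=.25); gripper_to(0.0)
movep([x,-.085,.20],ori(np.pi/2)); move_l([x,-.085,z],feed=.15); st("dn")
r=move_l([x,-.04,z],feed=.04,max_force=4); s=st(f"touch {r}"); y0=s["eef_pos"][1]
for k,f in((.008,.02),(.015,.02),(.06,.04),(.11,.04),(.12,.03)):
    r=move_l([x,y0+k,z],feed=f,max_force=35); s=st((k,r))
    if r: break
E
```

```text
dn t 43.14 p [ 0.6399 -0.0852  0.0872] F [ 0.   0.3 -0.2] o 0.0
touch True t 43.91 p [ 0.6389 -0.0549  0.0858] F [ 0.3 -2.9  2.1] o 0.0
(0.008, False) t 44.47 p [ 0.6389 -0.0535  0.0859] F [ -1.  -22.7  -1.3] o -0.0
(0.015, False) t 44.97 p [ 0.6389 -0.0403  0.0858] F [ 0.3 -3.7 -0.1] o -0.0
(0.06, False) t 46.24 p [0.6387 0.0059 0.0858] F [ 0.3  0.1 -0. ] o 0.0
(0.11, False) t 47.64 p [0.639  0.0556 0.086 ] F [ 0.1 -0.4 -0.7] o -0.0
(0.12, False) t 48.12 p [0.639  0.0656 0.086 ] F [-0.3  0.4 -0.8] o 0.0
```

```bash
python3 - <<'E'
from h import *
x=.639;z=.086
y=.0656
for i in range(12):
    y+=.003; r=move_l([x,y,z],feed=.02,max_force=22); s=st(r)
    if r or y-s["eef_pos"][1]>.0055 or s["ft_force"][1]<-19: break
E
```

```text
False t 48.45 p [0.639  0.0683 0.086 ] F [-0.8 -3.7  0.3] o 0.0
False t 48.75 p [0.6391 0.0703 0.086 ] F [ 0.5 -6.9  0.6] o 0.0
False t 49.05 p [0.6391 0.0741 0.086 ] F [-0.9 -4.5  0.2] o 0.0
False t 49.35 p [0.639  0.0782 0.086 ] F [ 1.1 -0.5 -0.4] o -0.0
False t 49.65 p [0.6389 0.0814 0.086 ] F [-0.1  0.3  0.6] o -0.0
False t 49.95 p [0.6389 0.084  0.0859] F [-0.1 -0.3  0.1] o -0.0
False t 50.25 p [0.639  0.0853 0.086 ] F [ 0.3 -4.8  1. ] o 0.0
False t 50.55 p [0.639  0.0854 0.086 ] F [ -0.7 -15.2   1.8] o -0.0
False t 50.85 p [0.639  0.0855 0.0861] F [ -2.8 -23.4   1.6] o 0.0
```

It snapped home: the force dropped at 0.078 and there is a hard stop at 0.0855, which is 0.140 m of travel. I'll back away and check.

```bash
python3 - <<'E'
from h import *
x=.639
move_l([x,.05,.086],feed=.08); move_l([x,.03,.25],feed=.25); movep([.45,-.2,.32],ori(np.pi/2)); st()
p,d=get_image("top");p2,d2=get_image("side")
for n,P,D in(("top",p,d),("side",p2,d2)):
    W=cloud(n,D);z=W[...,2];g=P.max(2)
    m=(W[...,0]>.6)&(W[...,0]<.68)&(z>.085)&(z<.13)&(g<60)&(W[...,1]<.2)&(W[...,1]>0)
    print(n,"knob",np.round(np.percentile(W[m][:,:2],[1,99],axis=0),3))
a=cv2.resize(p[90:270,100:290],None,fx=2,fy=2);b=cv2.resize(p2[90:270,210:400],None,fx=2,fy=2)
cv2.imwrite("pics/end.png",np.hstack([a,b])[:,:,::-1])
E
```

```text
t 53.51 p [ 0.4504 -0.1994  0.3193] F [0.  0.6 0.2] o 0.0
top knob [[0.616 0.098]
 [0.657 0.197]]
side knob [[0.616 0.092]
 [0.661 0.194]]
```

View pics/end.png

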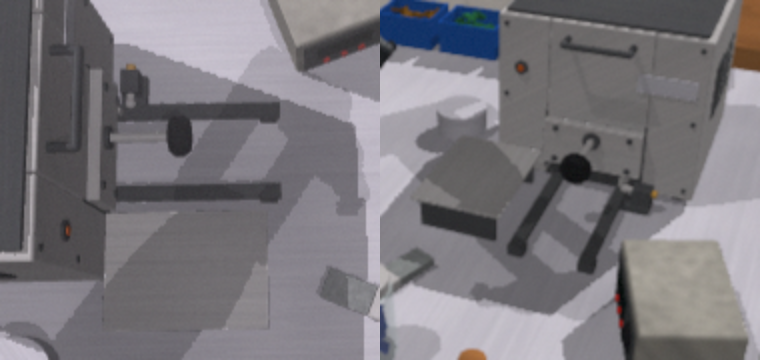

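The plate is shut, the knob (180,135) is back where it started, the shelf is empty, nothing is on the counter by the rails, and the bystanders in view (tin, brush) look untouched.

```bash
python3 -c "
from plant import *
print(job_done())"
```

```text
the job is handed in; nothing more can be done
None
```

I handed the job in at about 54 s: the hearth was pulled to its catch at about 0.14 m, the dish was slid onto it, and it was pushed shut; the dish and three beads were on the slab at my last look before closing, but can't be seen inside the kiln.

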